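# Close up the red chest at the sanding bench

### The job

The red batch is finished: gently close up the chest with the red drawer front by pushing its drawer fully in and pressing its lid down flat, in either order, with the fingertips only. Leave the blue chest's drawer and lid open just as they are, and do not pick up, shift or knock anything else on the bench. Finish with the hand clear of everything.

Things in the scene. Friction and masses are not known exactly. Their poses are not given: they have to be found in the camera images.
- red_chest: fixed plywood chest with a red drawer front, 170 deep (x) by 170 wide (y), rim 108 mm high, 116 with lid shut. Origin: centre of its underside. Its -x side is the front, roughly facing the robot. Below is a drawer, above it a shallow tray (floor at 84 mm) under a hinged lid. A red and a blue chest stand side by side in either order, turned up to 0.3 rad.
- red_drawer (a joint): the red chest's drawer, in m: 0 fully shut, at most 0.11; it slides out along the chest's -x. About 2 N of friction plus 6 N per m/s; it stays where left, no spring or latch. Starts 0.03 to 0.07 out.
- red_drawer_face (a point): point on the outer face of the red drawer's front, midway across, 62 mm above the table; moves with the drawer; axes as the chest's. The front is a plain red board 166 wide, 64 tall (12 to 76 mm above the table), 16 thick, no handle. Shut, it lies against the chest: this face is then 101 mm ahead (-x) of the chest's origin.
- red_lid (a joint): the red chest's lid, in rad: 0 shut flat on the rim, growing as it opens, at most 1.5. Stiff hinge: stays at any angle; about 2 N at the free edge moves it. Starts 0.5 to 0.9. Hinge line along the chest's y on the far top rim: 85 mm behind (+x of) the chest's origin, 108 mm up. Shuts by pressing its upper (outer) face near the free edge.
- red_lid_edge (a point): middle of the red lid's free edge, on its upper (outer) face, 170 mm from the hinge line. The lid is a plain light wood board 170 x 170 x 8 mm with a red stripe, no handle; x runs from free edge to hinge, z is the outward normal.
- blue_chest: fixed plywood chest with a blue drawer front, 170 deep (x) by 170 wide (y), rim 108 mm high, 116 with lid shut. Origin: centre of its underside. Its -x side is the front, roughly facing the robot. Below is a drawer, above it a shallow tray (floor at 84 mm) under a hinged lid. A red and a blue chest stand side by side in either order, turned up to 0.3 rad.
- blue_drawer (a joint): the blue chest's drawer, in m: 0 fully shut, at most 0.11; it slides out along the chest's -x. About 2 N of friction plus 6 N per m/s; it stays where left, no spring or latch. Starts 0.03 to 0.07 out.
- blue_drawer_face (a point): point on the outer face of the blue drawer's front, midway across, 62 mm above the table; moves with the drawer; axes as the chest's. The front is a plain blue board 166 wide, 64 tall (12 to 76 mm above the table), 16 thick, no handle. Shut, it lies against the chest: this face is then 101 mm ahead (-x) of the chest's origin.
- blue_lid (a joint): the blue chest's lid, in rad: 0 shut flat on the rim, growing as it opens, at most 1.5. Stiff hinge: stays at any angle; about 2 N at the free edge moves it. Starts 0.5 to 0.9. Hinge line along the chest's y on the far top rim: 85 mm behind (+x of) the chest's origin, 108 mm up. Shuts by pressing its upper (outer) face near the free edge.
- blue_lid_edge (a point): middle of the blue lid's free edge, on its upper (outer) face, 170 mm from the hinge line. The lid is a plain light wood board 170 x 170 x 8 mm with a blue stripe, no handle; x runs from free edge to hinge, z is the outward normal.
- sanding_block: loose cork sanding block 75 x 45 x 18 mm, lying in the tray under the red chest's lid, below the rim. Origin: centre of its underside. Not to be touched.
- disc_sheet: loose light wood sheet with round holes, 85 x 110 x 8 mm, lying in the tray under the blue chest's lid. Origin: centre of its underside. Not to be touched.
- glue_jar: small jar with orange lid, 36 mm across, 60 mm high, standing between the two chests. Origin: centre of its underside. Not to be touched.
- red_bin: open red plastic bin 150 x 110 x 50 mm, to the robot's front right. Origin: centre of its underside. Not to be touched.
- oil_bottle: bottle 52 mm across, 130 mm high, beyond the chests. Origin: centre of its underside. Not to be touched.
- brush: flat paint brush lying to the robot's front left, 200 long (its x, bristles to +x), 42 wide, 20 mm high. Origin: centre of its underside. Not to be touched.
- cup: blue cup 70 mm across, 85 mm high, at the right, beside the chests. Origin: centre of its underside. Not to be touched.

How it is judged:
By the outcome, as a careful person would: the job done as asked, in the order asked, and still so for the second after the job is handed in, with the robot touching nothing.
It also fails if it takes over 43 s, if anything falls off the work surface, if the arm or the gripper's body presses on something with over 40 N, if the wrist force passes 120 N, or if a joint passes its speed limit or range.

### The arm

A 6-joint arm with a two-finger parallel gripper is mounted at the origin on the work surface. World frame = base frame: x ahead of the robot, y to its left, z up, the work surface at z = 0. Lengths are in m, angles in rad, forces in N, time in s.
With the tool pointing down it reaches from about 0.275 to 0.75 m from the base axis. Payload 10.2 kg.
Tool frame: the origin (TCP) lies at the very end of the fingers, on their centre line; the grasp point (between the pads) lies 19 mm behind it; z points along the fingers, y is the line along which they close (so a half turn about z gives the same grasp; the last joint's range is limited). The gripper opens to 88 mm and grips with 3 to 60 N. Pads are 18 mm wide; open, the fingers measure 123 mm over their backs; the gripper's body (75 mm by 187 mm) begins 45 mm behind the grasp point.
Start: joints at [-1.368, 0.313, 1.498, -0, 1.331, -0.223], TCP at [0.217, -0.478, 0.239] pointing down, gripper open.
Joint ranges: [-2.94, 2.94], [-0.97, 2.17], [0.19, 2.56], [-1.23, 4.37], [0.02, 3.11], [-2.88, 2.88]. Speed limits (rad/s): [2.39, 2.39, 3.01, 3.14, 3.14, 3.14].

### API

Orientations are given as a 3x3 rotation matrix whose columns are the frame's x, y, z axes.
In Python, from rig import manip gives the robot as it stands.
- The arm moves only by the tool arm_command, never from a script. Its argument "commands" is a list of rows, each an object of numbers: "tx", "ty", "tz": the shift along the tool's x, y, z each as a share of 400 mm, from -1 to 1; "rx", "ry", "rz": the turn, a rotation vector about the tool's x, y, z each as a share of pi/2 rad, from -1 to 1; "hand": the closure, from -1 (fully open) to 1 (shut). A call has 1 to 8 rows; each row shifts and turns the commanded pose from where the row before left it, along the tool's axes as they then stand; what a row does not reach is not made up. A row lasts 1/10 s, in which the tool goes at most 50 mm and 8.59 degrees, less where a joint would pass 70% of its speed; a pose out of reach is approached as far as the arm can. A call with a number of a shift or a turn outside -1 to 1 is refused whole. A call with a gripper value outside its range is refused whole. The fingers move at their own pace and stop on an object; "squeeze" is the grip in N (left out, the last holds). Time passes only in rows, so rows that do not move let the fingers close. It gives the time, the measured TCP pose, the force, the opening and the grip force at its end, in the units of the state.
- manip.get_state(): the state, without advancing time (a new reading comes with each control period).
- manip.grab_frame(name): name is "scene" or "side" or "wrist"; returns (picture, depth): 400x640x3 uint8, red, green, blue; 400x640 float32, m along the optical axis (not along the pixel's ray), 0 where there is no reading.
- manip.camera_params(name): a dict with "vertical_fov" (degrees; the focal length in pixels is half the picture's height over the tangent of half this angle, whatever the lens; pixels are square), "cx", "cy" (the principal point, pixels), "R" (3x3) and "t" (3): a world point X has camera coordinates R X + t; the wrist camera has in their place "mount" (4x4, takes a point from camera to tool coordinates, whose origin is the TCP and whose axes are the flange's). Camera axes: x right, y down, z forward; pixel columns grow to the right and rows downward; lengths in m; the calibration is good to about 2 mm. The wrist camera is an equidistant fisheye: a pixel r from the principal point sees the ray r / f radians off the axis. A picture is of the moment at which its call begins: read the wrist's pose just before it. camera_params takes no time and is no camera call.
- manip.hand_in(): hands the job in; it is judged then, once.
The state is a dict: "t": time; "joints": joint angles; "qd": joint speeds; "joint_torque": joint torques, N m; "position": TCP position; "ee_rot": TCP orientation; "wrist_force": force on the tool from outside, world axes, zero at the start; "wrist_torque": the same for the moment, N m; "opening": opening from 0.0 (shut) to 1.0 (fully open); "finger_force": force on a finger pad.
Only numpy, scipy, OpenCV 4.12 (cv2) and the standard library are available. Lean on these libraries where they do the work, as an engineer would, in place of code of your own. Each camera call takes 0.05 s, during which the arm holds its last target. There are 200 camera calls.

## Working session

There is one attempt and no reset: what is moved stays moved. The work goes in short steps, Python scripts to look and compute and a tool call to move; the robot and the scene stay as the last step left them, time stands still between calls to the robot, and variables do not carry over. Pictures are saved under pics/ and viewed, at most 10 in all, crops included, and the job is handed in when it is done.

Besides the shell and the picture viewer there is one more tool, called as a command line: name --argument value ..., lists and objects as JSON in quotes. arm_command: Moves the arm, as the interface text tells. Its arguments: {"type":"object","properties":{"commands":{"type":"array","items":{"type":"object","properties":{"tx":{"type":"number","minimum":-1,"maximum":1},"ty":{"type":"number","minimum":-1,"maximum":1},"tz":{"type":"number","minimum":-1,"maximum":1},"rx":{"type":"number","minimum":-1,"maximum":1},"ry":{"type":"number","minimum":-1,"maximum":1},"rz":{"type":"number","minimum":-1,"maximum":1},"hand":{"type":"number"}}}},"squeeze":{"type":"number"}},"required":["commands"]}

```bash
mkdir -p pics; cat > h.py <<'E'
import numpy as np,cv2
from rig import manip
def snap(n,f):
    im,d=manip.grab_frame(n); cv2.imwrite(f'pics/{f}.png',im[:,:,::-1]); np.savez(f'pics/{f}.npz',im=im,d=d); return im,d
def world(n,d):
    p=manip.camera_params(n); f=200/np.tan(np.radians(p['vertical_fov'])/2)
    v,u=np.mgrid[:400,:640]
    c=np.stack([(u-p['cx'])/f*d,(v-p['cy'])/f*d,d],-1)
    return (c-np.array(p['t']))@np.array(p['R'])
E
python3 - <<'E'
from h import *
for n in('scene','side'):
    snap(n,n+'0'); p=manip.camera_params(n); print(n,p['vertical_fov'],-np.array(p['R']).T@p['t'])
a=[cv2.imread(f'pics/{n}0.png') for n in('scene','side')]
cv2.imwrite('pics/both.png',cv2.resize(np.vstack(a),(480,600)))
E
```

```text
scene 46.49100567318878 [ 0.93281237 -1.0245778   0.96118109]
side 44.87261092606461 [ 0.20696833 -1.01587027  1.33057262]
```

View pics/scene0.png

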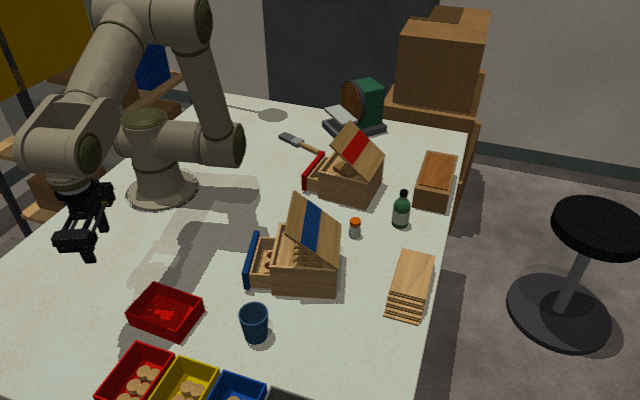

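View pics/side0.png

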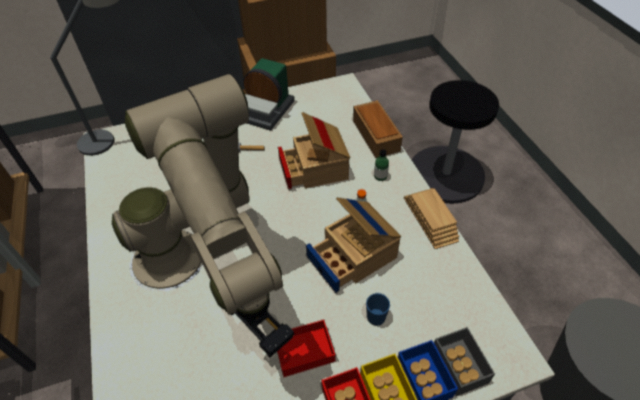

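The red chest is the farther (left, +y) one: its drawer front is around scene (313,170) and side (286,168). Its lid stripe is around scene (355,147).

```bash
python3 - <<'E'
from h import *
np.set_printoptions(precision=4,suppress=True)
F=[];L=[]
for n,box in(('scene',(295,390,118,210)),('side',(272,352,108,192))):
    z=np.load(f'pics/{n}0.npz'); P=world(n,z['d']); im=z['im'].astype(int)
    m=np.zeros((400,640),bool); m[box[2]:box[3],box[0]:box[1]]=1
    m&=z['d']>0
    red=m&(im[...,0]>90)&(im[...,1]<60)&(im[...,2]<70)
    print(n,red.sum())
    lid=P[red&(P[...,2]>.105)]; fr=P[red&(P[...,2]<.095)]
    L.append(lid);F.append(fr)
    for q,nm in((lid,'lid'),(fr,'front')):
        c=np.median(q,0); q=q[np.linalg.norm(q-c,axis=1)<.13]; print(nm,len(q),c,q.min(0),q.max(0),np.linalg.svd(q-q.mean(0))[2] if len(q)<5000 else'')
    # side views: crop enlarged
    x0,x1,y0,y1=box
    cv2.imwrite(f'pics/{n}_c.png',cv2.resize(z['im'][y0-5:y1+15,x0-5:x1+10,::-1],None,fx=5,fy=5,interpolation=cv2.INTER_CUBIC))
    # lid wood: all points above .12
    w=m&(P[...,2]>.122)&(P[...,2]<.3); q=P[w]; q=q[(abs(q-np.median(q,0))<.15).all(1)]
    print('above',len(q),q.min(0),q.max(0))
E
python3 - <<'E'
import cv2,numpy as np
a=cv2.imread('pics/scene_c.png');b=cv2.imread('pics/side_c.png');print(a.shape,b.shape)
E
```

```text
scene 590
lid 480 [0.6181 0.2042 0.1783] [0.5912 0.1235 0.1587] [0.6426 0.2927 0.1953] [[ 0.0782  0.9969 -0.0013]
 [-0.7837  0.0623  0.618 ]
 [ 0.6162 -0.0473  0.7862]]
front 108 [0.4699 0.2197 0.0759] [0.4583 0.1411 0.072 ] [0.4819 0.3043 0.0813] [[ 0.0692  0.9975 -0.0124]
 [-0.9905  0.0672 -0.1203]
 [-0.1192  0.0206  0.9927]]
above 1616 [0.5532 0.1194 0.122 ] [0.6963 0.2995 0.2238]
side 404
lid 277 [0.6159 0.2034 0.179 ] [0.5916 0.1264 0.1559] [0.6431 0.2913 0.2003] [[ 0.0847  0.9964 -0.0066]
 [-0.7633  0.0692  0.6424]
 [ 0.6405 -0.0493  0.7664]]
front 127 [0.4652 0.2129 0.0762] [0.4548 0.1388 0.058 ] [0.4761 0.2959 0.0845] [[-0.0691 -0.9975  0.0159]
 [-0.9932  0.0673 -0.0948]
 [-0.0935  0.0223  0.9954]]
above 986 [0.5522 0.1176 0.1221] [0.6961 0.3069 0.2251]
(560, 550, 3) (520, 475, 3)
```

View pics/scene_c.png

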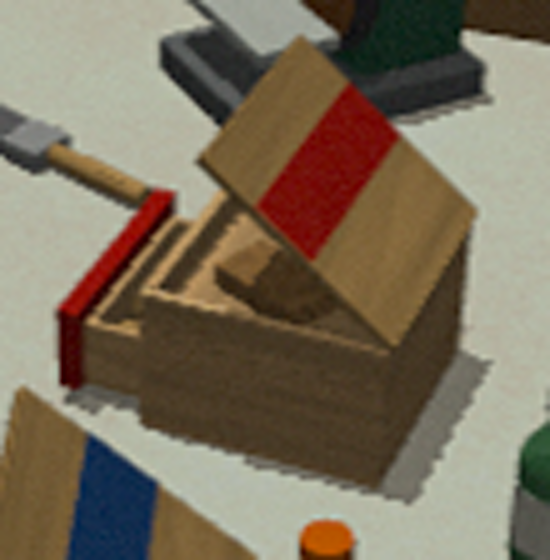

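View pics/side_c.png

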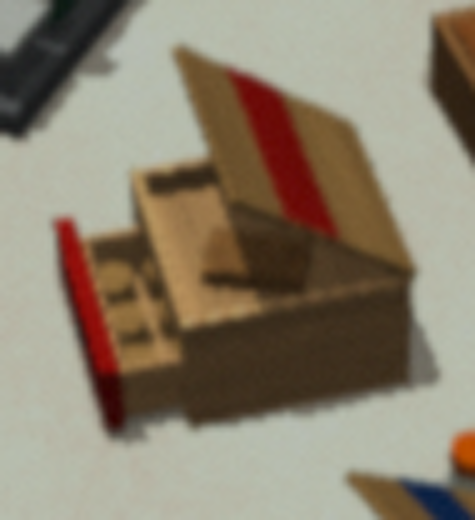

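```bash
cat >> h.py <<'E'
yaw=-0.073; X=np.array([np.cos(yaw),np.sin(yaw),0]); Y=np.array([-np.sin(yaw),np.cos(yaw),0])
def rot(tilt): # tool z leans from down toward chest +x by tilt; tool y along -Y
    z=np.sin(tilt)*X-np.cos(tilt)*np.array([0,0,1.]); y=-Y; return np.stack([np.cross(y,z),y,z],1)
def need(p,R=None,R_from=None):
    s=manip.get_state(); A=np.array(s['ee_rot']) if R_from is None else R_from
    t=A.T@(np.array(p)-s['position'])/.4
    print('shift shares (tool axes)',t.round(3),'world mm',((np.array(p)-s['position'])*1e3).round())
    if R is not None:
        print('turn shares',(cv2.Rodrigues(A.T@R)[0].ravel()/(np.pi/2)).round(3))
E
python3 - <<'E'
from h import *
np.set_printoptions(precision=4,suppress=True)
for n,box in(('scene',(295,390,118,210)),('side',(272,352,108,192))):
    z=np.load(f'pics/{n}0.npz'); P=world(n,z['d']); im=z['im'].astype(int)
    m=np.zeros((400,640),bool); m[box[2]:box[3],box[0]:box[1]]=1; m&=z['d']>0
    red=m&(im[...,0]>90)&(im[...,1]<60)&(im[...,2]<70)
    f=P[red&(P[...,2]<.095)]; pc=lambda a:np.percentile(a,[2,25,50,75,98])
    print(n,'front u',pc(f@X),'v',pc(f@Y))
    q=P[m&(P[...,2]>.122)&(P[...,2]<.26)&(P[...,0]<.8)]
    l=P[red&(P[...,2]>.105)]; nn=np.linalg.svd(l-l.mean(0))[2][2]; nn*=np.sign(nn[2])
    q=q[abs((q-l.mean(0))@nn)<.004]; nn=np.linalg.svd(q-q.mean(0))[2][2];nn*=np.sign(nn[2])
    th=np.arctan2(nn@X,nn[2]); e=np.array([-np.cos(th),np.sin(th)])
    print(' lid n',nn,'theta',th,'yaw',np.arctan2(nn[1],nn[0]),'u',pc(q@X),'v',pc(q@Y),'z',pc(q[:,2]), 'plane z-u at mean',q.mean(0)@X,q.mean(0)[2])
    b=P[(im[...,2]>90)&(im[...,0]<50)&(im[...,1]<90)&(z['d']>0)]; b=b[(b[:,2]<.26)&(b[:,2]>.01)&(b[:,0]>.38)&(b[:,0]<.75)&(b[:,1]>-.25)]
    for nm,bb in (('blue lid',b[b[:,2]>.12]),('blue low',b[b[:,2]<.1])): print(nm,len(bb),pc(bb[:,0]),pc(bb[:,1]),bb[:,2].max() if len(bb) else 0)
s=manip.get_state(); print(s['t'],s['position'],np.array(s['ee_rot']))
E
```

```text
scene front u [0.4448 0.4485 0.4532 0.4558 0.4596] v [0.1752 0.2099 0.2531 0.2978 0.3375]
 lid n [ 0.6182 -0.0446  0.7847] theta 0.6685352689385016 yaw -0.07196874847384938 u [0.5493 0.5781 0.6083 0.6392 0.6684] v [0.1697 0.2048 0.2467 0.2925 0.3355] z [0.1245 0.1476 0.1724 0.1961 0.2188] plane z-u at mean 0.6084616903033937 0.17228797741377305Traceback (most recent call last):
  File "<stdin>", line 15, in <module>
  File "<stdin>", line 7, in <lambda>
    return _quantile_unchecked(
        a, q, axis, out, overwrite_input, method, keepdims, weights)
    return _ureduce(a,
                    func=_quantile_ureduce_func,
    ...<5 lines>...
                    overwrite_input=overwrite_input,
                    method=method)
    r = func(a, **kwargs)
    result = _quantile(arr,
                       quantiles=q,
    ...<2 lines>...
                       out=out,
                       weights=wgt)
    slices_having_nans = np.isnan(arr[-1, ...])
                                  ~~~^^^^^^^^^
IndexError: index -1 is out of bounds for axis 0 with size 0
```

```bash
python3 - <<'E'
from h import *
np.set_printoptions(precision=4,suppress=True)
z=np.load('pics/scene0.npz'); P=world('scene',z['d'])
for nm,(u,v) in dict(blidtopL=(294,198),blidtopR=(291,240),blidhingeFar=(341,243),drawerL=(258,236),drawerR=(245,280),jar=(355,221),brush=(310,149),bl=(318,222)).items(): print(nm,P[v,u])
side=np.load('pics/side0.npz');Q=world('side',side['d'])
for nm,(u,v) in dict(e1=(340,200),e2=(398,238),l2=(370,215),dl=(309,248),dr=(336,285),brushtip=(258,148)).items(): print(nm,Q[v,u])
s=manip.get_state(); print(s['t'],s['position'],np.array(s['ee_rot']))
u,v=.395,.2545; p=u*X+v*Y; p[2]=.30; R=rot(.45); need(p,R); print(p,R)
need(p,R,R)
E
```

```text
blidtopL [ 0.5567 -0.1575  0.2238]
blidtopR [ 0.5516 -0.1785  0.0933]
blidhingeFar [ 0.6565 -0.051   0.001 ]
drawerL [ 0.4507 -0.1768  0.0756]
drawerR [ 0.4767 -0.3149  0.0488]
jar [ 0.6852 -0.0104  0.0628]
brush [0.3917 0.3966 0.0103]
bl [ 0.6247 -0.165   0.1681]
e1 [ 0.548  -0.1413  0.2255]
e2 [ 0.6953 -0.2592  0.1151]
l2 [ 0.6327 -0.1801  0.1626]
dl [ 0.4326 -0.177   0.0808]
dr [ 0.4698 -0.3188  0.062 ]
brushtip [0.406  0.3937 0.0097]
0.1 [ 0.2168 -0.4779  0.2382] [[ 0.9107  0.4131 -0.0002]
 [ 0.4131 -0.9107  0.0011]
 [ 0.0002 -0.0011 -1.    ]]
shift shares (tool axes) [ 1.172 -1.398 -0.153] world mm [196. 703.  62.]
turn shares [-0.072  0.281  0.312]
[0.4125 0.225  0.3   ] [[ 0.898  -0.0729  0.4338]
 [-0.0657 -0.9973 -0.0317]
 [ 0.435  -0.     -0.9004]]
shift shares (tool axes) [ 0.391 -1.788  0.017] world mm [196. 703.  62.]
turn shares [0. 0. 0.]
```

arm_command --commands '[{"tz": -0.08,"hand": 1},{"tz": -0.08,"hand": 1},{"rx": -0.0144,"ry": 0.056,"rz": 0.0624,"hand": 1},{"rx": -0.0144,"ry": 0.056,"rz": 0.0624,"hand": 1},{"rx": -0.0144,"ry": 0.056,"rz": 0.0624,"hand": 1},{"rx": -0.0144,"ry": 0.056,"rz": 0.0624,"hand": 1},{"rx": -0.0144,"ry": 0.056,"rz": 0.0624,"hand": 1},{"hand": 1}]' --squeeze 5

```text
invalid input at $.commands[0]: expected keys tx, ty, tz, rx, ry, rz, hand
```

```bash
python3 - <<'E'
from h import *
u,v=.395,.2545; p=u*X+v*Y; p[2]=.30; need(p,rot(.45)); s=manip.get_state(); print(s['t'],s['opening'],s['wrist_force'],s['joints'])
E
```

```text
shift shares (tool axes) [ 1.172 -1.398 -0.153] world mm [196. 703.  62.]
turn shares [-0.072  0.281  0.312]
0.1 0.998593892494719 [0.03460819 1.02928673 0.24779363] [-1.36838220e+00  3.13374349e-01  1.49832205e+00 -1.31188722e-05
  1.33100279e+00 -2.23402533e-01]
```

All keys are needed in every row.

arm_command --commands '[{"tx": 0,"ty": 0,"tz": -0.08,"rx": 0,"ry": 0,"rz": 0,"hand": 1},{"tx": 0,"ty": 0,"tz": -0.08,"rx": 0,"ry": 0,"rz": 0,"hand": 1},{"tx": 0,"ty": 0,"tz": 0,"rx": -0.0144,"ry": 0.056,"rz": 0.0624,"hand": 1},{"tx": 0,"ty": 0,"tz": 0,"rx": -0.0144,"ry": 0.056,"rz": 0.0624,"hand": 1},{"tx": 0,"ty": 0,"tz": 0,"rx": -0.0144,"ry": 0.056,"rz": 0.0624,"hand": 1},{"tx": 0,"ty": 0,"tz": 0,"rx": -0.0144,"ry": 0.056,"rz": 0.0624,"hand": 1},{"tx": 0,"ty": 0,"tz": 0,"rx": -0.0144,"ry": 0.056,"rz": 0.0624,"hand": 1},{"tx": 0,"ty": 0,"tz": 0,"rx": 0,"ry": 0,"rz": 0,"hand": 1}]' --squeeze 5

```text
t: 0.9
position: [0.2158, -0.4778, 0.3019]
ee_rot: [[0.898, -0.076, 0.434], [-0.069, -0.997, -0.032], [0.435, -0.001, -0.9]]
wrist_force: [0.1, 0.2, -0.7]
opening: 0.3
finger_force: 0.0
```

```bash
python3 - <<'E'
from h import *
u,v=.395,.2545; p=u*X+v*Y; p[2]=.30; need(p,rot(.45)); s=manip.get_state(); print(s['t'],s['opening'],s['wrist_force'],s['joints'])
E
```

```text
shift shares (tool axes) [ 0.318 -1.789  0.161] world mm [197. 703.  -2.]
turn shares [ 0.    -0.    -0.002]
0.9 0.30030688958938573 [ 0.1376449   0.17539503 -0.67678715] [-1.58797621  0.19072206  1.55375948  0.45724193  1.39000826 -0.02281786]
```

arm_command --commands '[{"tx": 0.02,"ty": -0.112,"tz": 0.01,"rx": 0,"ry": 0,"rz": 0,"hand": 1},{"tx": 0.02,"ty": -0.112,"tz": 0.01,"rx": 0,"ry": 0,"rz": 0,"hand": 1},{"tx": 0.02,"ty": -0.112,"tz": 0.01,"rx": 0,"ry": 0,"rz": 0,"hand": 1},{"tx": 0.02,"ty": -0.112,"tz": 0.01,"rx": 0,"ry": 0,"rz": 0,"hand": 1},{"tx": 0.02,"ty": -0.112,"tz": 0.01,"rx": 0,"ry": 0,"rz": 0,"hand": 1},{"tx": 0.02,"ty": -0.112,"tz": 0.01,"rx": 0,"ry": 0,"rz": 0,"hand": 1},{"tx": 0.02,"ty": -0.112,"tz": 0.01,"rx": 0,"ry": 0,"rz": 0,"hand": 1},{"tx": 0.02,"ty": -0.112,"tz": 0.01,"rx": 0,"ry": 0,"rz": 0,"hand": 1}]'

```text
t: 1.7
position: [0.3141, -0.1244, 0.3017]
ee_rot: [[0.899, -0.071, 0.432], [-0.063, -0.997, -0.034], [0.434, 0.004, -0.901]]
wrist_force: [2.0, -0.9, -0.1]
opening: 0.011
finger_force: 0.0
```

arm_command --commands '[{"tx": 0.02,"ty": -0.112,"tz": 0.01,"rx": 0,"ry": 0,"rz": 0,"hand": 1},{"tx": 0.02,"ty": -0.112,"tz": 0.01,"rx": 0,"ry": 0,"rz": 0,"hand": 1},{"tx": 0.02,"ty": -0.112,"tz": 0.01,"rx": 0,"ry": 0,"rz": 0,"hand": 1},{"tx": 0.02,"ty": -0.112,"tz": 0.01,"rx": 0,"ry": 0,"rz": 0,"hand": 1},{"tx": 0.02,"ty": -0.112,"tz": 0.01,"rx": 0,"ry": 0,"rz": 0,"hand": 1},{"tx": 0.02,"ty": -0.112,"tz": 0.01,"rx": 0,"ry": 0,"rz": 0,"hand": 1},{"tx": 0.02,"ty": -0.112,"tz": 0.01,"rx": 0,"ry": 0,"rz": 0,"hand": 1},{"tx": 0,"ty": 0,"tz": 0,"rx": 0,"ry": 0,"rz": 0,"hand": 1}]'

```text
t: 2.5
position: [0.3912, 0.151, 0.2996]
ee_rot: [[0.902, -0.063, 0.427], [-0.055, -0.998, -0.03], [0.428, 0.003, -0.904]]
wrist_force: [0.2, -1.1, 0.2]
opening: 0.007
finger_force: 0.0
```

```bash
python3 - <<'E'
from h import *
u,v=.385,.2545; p=u*X+v*Y; p[2]=.055; need(p,rot(.45)); s=manip.get_state(); print(s['t'],s['opening'],s['wrist_force'],s['joints'])
E
```

```text
shift shares (tool axes) [-0.247 -0.19   0.559] world mm [  11.   75. -245.]
turn shares [-0.001  0.005  0.007]
2.5 0.007458828396864188 [ 0.17336384 -1.14587649  0.23778124] [ 0.1425183  -0.1814292   1.93193735 -0.11048343  0.96018786  1.81894056]
```

arm_command --commands '[{"tx": 0,"ty": -0.095,"tz": 0,"rx": 0,"ry": 0.0025,"rz": 0.0035,"hand": 1},{"tx": 0,"ty": -0.095,"tz": 0,"rx": 0,"ry": 0.0025,"rz": 0.0035,"hand": 1},{"tx": -0.041,"ty": 0,"tz": 0.093,"rx": 0,"ry": 0,"rz": 0,"hand": 1},{"tx": -0.041,"ty": 0,"tz": 0.093,"rx": 0,"ry": 0,"rz": 0,"hand": 1},{"tx": -0.041,"ty": 0,"tz": 0.093,"rx": 0,"ry": 0,"rz": 0,"hand": 1},{"tx": -0.041,"ty": 0,"tz": 0.093,"rx": 0,"ry": 0,"rz": 0,"hand": 1},{"tx": -0.041,"ty": 0,"tz": 0.093,"rx": 0,"ry": 0,"rz": 0,"hand": 1},{"tx": -0.041,"ty": 0,"tz": 0.093,"rx": 0,"ry": 0,"rz": 0,"hand": 1}]'

```text
t: 3.3
position: [0.4065, 0.2212, 0.0549]
ee_rot: [[0.897, -0.082, 0.435], [-0.075, -0.997, -0.033], [0.436, -0.003, -0.9]]
wrist_force: [0.3, -0.5, 0.0]
opening: 0.002
finger_force: 0.0
```

```bash
python3 - <<'E'
from h import *
u,v=.48,.2545; p=u*X+v*Y; p[2]=.055; need(p,rot(.45)); s=manip.get_state(); print(s['t'],s['wrist_force'],np.array(s['position'])@X,np.array(s['position'])@Y)
snap('side','s1')
im=cv2.imread('pics/s1.png')[90:240,200:400]; cv2.imwrite('pics/s1c.png',cv2.resize(im,None,fx=4,fy=4))
E
```

```text
shift shares (tool axes) [ 0.204 -0.013  0.099] world mm [91. -2.  0.]
turn shares [ 0.001 -0.001 -0.006]
3.3 [ 0.31370515 -0.52012915  0.02204424] 0.38925365231475884 0.25023292829809723
```

View pics/s1c.png

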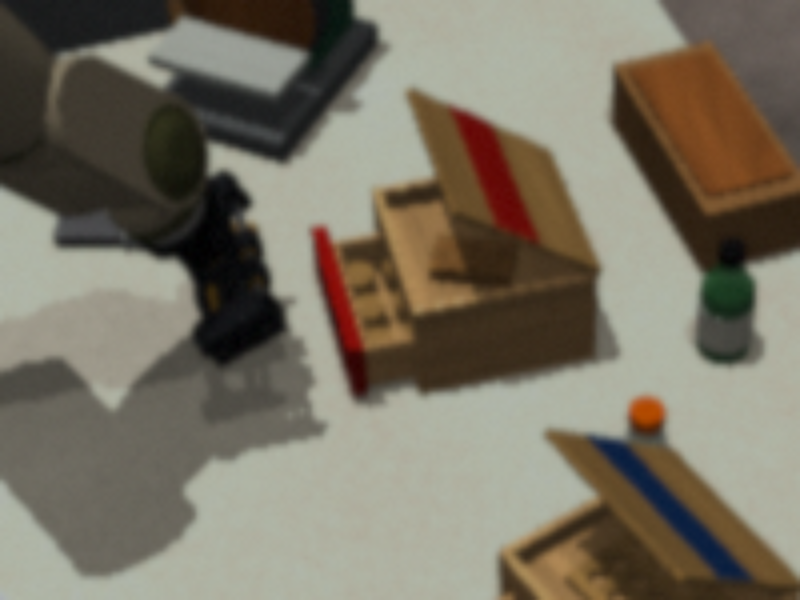

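The fingertips are clear and in front of the red drawer's middle (crop ~(275,300)), and everything else is undisturbed. I'll push now.

arm_command --commands '[{"tx": 0.025,"ty": -0.01,"tz": 0.012,"rx": 0,"ry": 0,"rz": -0.006,"hand": 1},{"tx": 0.025,"ty": 0,"tz": 0.012,"rx": 0,"ry": 0,"rz": 0,"hand": 1},{"tx": 0.025,"ty": 0,"tz": 0.012,"rx": 0,"ry": 0,"rz": 0,"hand": 1},{"tx": 0.009,"ty": 0,"tz": 0.0044,"rx": 0,"ry": 0,"rz": 0,"hand": 1},{"tx": 0.009,"ty": 0,"tz": 0.0044,"rx": 0,"ry": 0,"rz": 0,"hand": 1},{"tx": 0.009,"ty": 0,"tz": 0.0044,"rx": 0,"ry": 0,"rz": 0,"hand": 1},{"tx": 0.009,"ty": 0,"tz": 0.0044,"rx": 0,"ry": 0,"rz": 0,"hand": 1},{"tx": 0.009,"ty": 0,"tz": 0.0044,"rx": 0,"ry": 0,"rz": 0,"hand": 1}]'

```text
t: 4.15
position: [0.4595, 0.2212, 0.0559]
ee_rot: [[0.898, -0.076, 0.434], [-0.068, -0.997, -0.034], [0.435, 0.001, -0.9]]
wrist_force: [-1.9, -0.0, 0.3]
opening: 0.004
finger_force: 1.1
```

arm_command --commands '[{"tx": 0.009,"ty": 0,"tz": 0.0044,"rx": 0,"ry": 0,"rz": 0,"hand": 1},{"tx": 0.009,"ty": 0,"tz": 0.0044,"rx": 0,"ry": 0,"rz": 0,"hand": 1},{"tx": 0.009,"ty": 0,"tz": 0.0044,"rx": 0,"ry": 0,"rz": 0,"hand": 1},{"tx": 0.009,"ty": 0,"tz": 0.0044,"rx": 0,"ry": 0,"rz": 0,"hand": 1},{"tx": 0.009,"ty": 0,"tz": 0.0044,"rx": 0,"ry": 0,"rz": 0,"hand": 1}]'

```text
t: 4.65
position: [0.4798, 0.2197, 0.0557]
ee_rot: [[0.898, -0.076, 0.434], [-0.068, -0.997, -0.034], [0.436, 0.001, -0.9]]
wrist_force: [-1.6, -0.4, 1.8]
opening: 0.003
finger_force: 1.1
```

```bash
python3 - <<'E'
from h import *
s=manip.get_state(); print(s['t'],s['wrist_force'],np.array(s['position'])@X,np.array(s['position'])@Y,s['position'])
E
```

```text
4.65 [-1.58251399 -0.44439034  1.7503556 ] 0.46248384408899645 0.25406470044785706 [0.47978236 0.2196567  0.05572219]
```

arm_command --commands '[{"tx": 0.009,"ty": 0,"tz": 0.0044,"rx": 0,"ry": 0,"rz": 0,"hand": 1},{"tx": 0.009,"ty": 0,"tz": 0.0044,"rx": 0,"ry": 0,"rz": 0,"hand": 1},{"tx": 0.009,"ty": 0,"tz": 0.0044,"rx": 0,"ry": 0,"rz": 0,"hand": 1},{"tx": 0.0045,"ty": 0,"tz": 0.0022,"rx": 0,"ry": 0,"rz": 0,"hand": 1}]'

```text
t: 5.05
position: [0.4938, 0.2186, 0.0557]
ee_rot: [[0.897, -0.077, 0.434], [-0.069, -0.997, -0.034], [0.436, 0.001, -0.9]]
wrist_force: [-0.4, -1.0, 2.1]
opening: 0.006
finger_force: 1.1
```

arm_command --commands '[{"tx": 0.0045,"ty": 0,"tz": 0.0022,"rx": 0,"ry": 0,"rz": 0,"hand": 1},{"tx": 0.0022,"ty": 0,"tz": 0.0011,"rx": 0,"ry": 0,"rz": 0,"hand": 1}]'

```text
t: 5.25
position: [0.4961, 0.2183, 0.0555]
ee_rot: [[0.898, -0.076, 0.434], [-0.068, -0.997, -0.034], [0.435, 0.001, -0.9]]
wrist_force: [-7.8, -0.4, 6.5]
opening: 0.008
finger_force: 4.2
```

arm_command --commands '[{"tx": 0.0022,"ty": 0,"tz": 0.0011,"rx": 0,"ry": 0,"rz": 0,"hand": 1},{"tx": 0.0022,"ty": 0,"tz": 0.0011,"rx": 0,"ry": 0,"rz": 0,"hand": 1}]'

```text
t: 5.45
position: [0.4967, 0.2183, 0.0553]
ee_rot: [[0.899, -0.076, 0.432], [-0.068, -0.997, -0.035], [0.433, 0.002, -0.901]]
wrist_force: [-22.0, 2.0, 16.7]
opening: 0.009
finger_force: 11.1
```

arm_command --commands '[{"tx": -0.022,"ty": 0,"tz": -0.011,"rx": 0,"ry": 0,"rz": 0,"hand": 1},{"tx": -0.09,"ty": 0,"tz": -0.044,"rx": 0,"ry": 0,"rz": 0,"hand": 1},{"tx": 0.048,"ty": 0,"tz": -0.099,"rx": 0,"ry": 0,"rz": 0,"hand": 1},{"tx": 0.048,"ty": 0,"tz": -0.099,"rx": 0,"ry": 0,"rz": 0,"hand": 1},{"tx": 0.048,"ty": 0,"tz": -0.099,"rx": 0,"ry": 0,"rz": 0,"hand": 1},{"tx": 0.048,"ty": 0,"tz": -0.099,"rx": 0,"ry": 0,"rz": 0,"hand": 1},{"tx": 0.048,"ty": 0,"tz": -0.099,"rx": 0,"ry": 0,"rz": 0,"hand": 1},{"tx": 0.048,"ty": 0,"tz": -0.099,"rx": 0,"ry": 0,"rz": 0,"hand": 1}]'

```text
t: 6.25
position: [0.4484, 0.2221, 0.3221]
ee_rot: [[0.897, -0.076, 0.435], [-0.068, -0.997, -0.033], [0.437, 0.0, -0.9]]
wrist_force: [1.7, -0.1, 0.1]
opening: 0.008
finger_force: 0.0
```

```bash
python3 - <<'E'
from h import *
snap('scene','c2'); im=cv2.imread('pics/c2.png')[110:260,270:420]; cv2.imwrite('pics/c2c.png',cv2.resize(im,None,fx=4,fy=4))
u,v=.572,.2535; p=u*X+v*Y; p[2]=.27; R=rot(0.0); need(p,R); need(p,None,R); s=manip.get_state(); print(s['t'],s['wrist_force'],s['joints'])
E
```

```text
shift shares (tool axes) [0.244 0.003 0.289] world mm [139. -12. -60.]
turn shares [-0.002 -0.295 -0.002]
shift shares (tool axes) [0.348 0.004 0.15 ] world mm [139. -12. -60.]
6.3 [-1.39898741  0.09415432  7.29528806] [ 0.30837802  0.00965741  1.6866596  -0.19406515  1.01890089  2.02205288]
```

View pics/c2c.png

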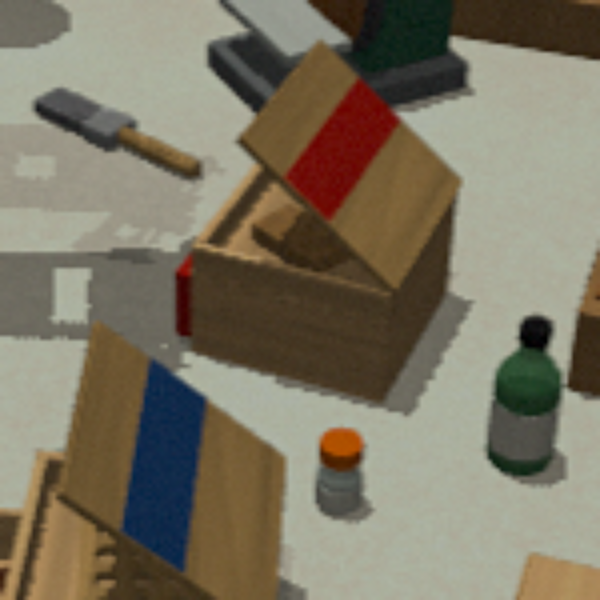

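The drawer front (185,295) now lies against the chest, and the lid is still open. Next is the lid.

arm_command --commands '[{"tx": 0,"ty": 0,"tz": 0,"rx": 0,"ry": -0.074,"rz": 0,"hand": 1},{"tx": 0,"ty": 0,"tz": 0,"rx": 0,"ry": -0.074,"rz": 0,"hand": 1},{"tx": 0,"ty": 0,"tz": 0,"rx": 0,"ry": -0.074,"rz": 0,"hand": 1},{"tx": 0,"ty": 0,"tz": 0,"rx": 0,"ry": -0.074,"rz": 0,"hand": 1},{"tx": 0.087,"ty": 0,"tz": 0,"rx": 0,"ry": 0,"rz": 0,"hand": 1},{"tx": 0.087,"ty": 0,"tz": 0,"rx": 0,"ry": 0,"rz": 0,"hand": 1},{"tx": 0.087,"ty": 0,"tz": 0,"rx": 0,"ry": 0,"rz": 0,"hand": 1},{"tx": 0.087,"ty": 0,"tz": 0,"rx": 0,"ry": 0,"rz": 0,"hand": 1}]'

```text
t: 7.1
position: [0.589, 0.2113, 0.3175]
ee_rot: [[0.997, -0.077, -0.014], [-0.077, -0.997, -0.0], [-0.014, 0.001, -1.0]]
wrist_force: [-0.9, -0.5, 0.9]
opening: 0.005
finger_force: 0.0
```

```bash
python3 - <<'E'
from h import *
for u,z in((.5695,.22),(.551,.175),(.541,.145),(.536,.116)):
    p=u*X+.2535*Y; p[2]=z; need(p,rot(0.0))
s=manip.get_state(); print(s['t'],s['wrist_force'],s['position'])
E
```

```text
shift shares (tool axes) [-0.003  0.     0.244] world mm [ -3.  -0. -97.]
turn shares [ 0.001  0.009 -0.003]
shift shares (tool axes) [-0.048  0.     0.357] world mm [ -21.    1. -142.]
turn shares [ 0.001  0.009 -0.003]
shift shares (tool axes) [-0.072  0.     0.432] world mm [ -31.    2. -172.]
turn shares [ 0.001  0.009 -0.003]
shift shares (tool axes) [-0.083  0.     0.505] world mm [ -36.    2. -201.]
turn shares [ 0.001  0.009 -0.003]
7.1 [-0.88528064 -0.50857096  0.85411273] [0.5889846  0.21132118 0.317457  ]
```

arm_command --commands '[{"tx": 0,"ty": 0,"tz": 0.09,"rx": 0,"ry": 0.009,"rz": 0,"hand": 1},{"tx": 0,"ty": 0,"tz": 0.09,"rx": 0,"ry": 0,"rz": 0,"hand": 1},{"tx": 0,"ty": 0,"tz": 0.045,"rx": 0,"ry": 0,"rz": 0,"hand": 1},{"tx": 0,"ty": 0,"tz": 0.0125,"rx": 0,"ry": 0,"rz": 0,"hand": 1},{"tx": -0.004,"ty": 0,"tz": 0.0125,"rx": 0,"ry": 0,"rz": 0,"hand": 1},{"tx": -0.004,"ty": 0,"tz": 0.0125,"rx": 0,"ry": 0,"rz": 0,"hand": 1}]'

```text
t: 7.7
position: [0.5842, 0.2119, 0.2139]
ee_rot: [[0.997, -0.076, 0.002], [-0.076, -0.997, -0.0], [0.002, 0.0, -1.0]]
wrist_force: [0.5, 0.1, 0.2]
opening: 0.001
finger_force: 0.0
```

arm_command --commands '[{"tx": -0.005,"ty": 0,"tz": 0.0125,"rx": 0,"ry": 0,"rz": 0,"hand": 1},{"tx": -0.005,"ty": 0,"tz": 0.0125,"rx": 0,"ry": 0,"rz": 0,"hand": 1},{"tx": -0.005,"ty": 0,"tz": 0.0125,"rx": 0,"ry": 0,"rz": 0,"hand": 1},{"tx": -0.005,"ty": 0,"tz": 0.0125,"rx": 0,"ry": 0,"rz": 0,"hand": 1}]'

```text
t: 8.1
position: [0.5757, 0.2124, 0.1928]
ee_rot: [[0.997, -0.076, 0.0], [-0.076, -0.997, -0.001], [0.0, 0.001, -1.0]]
wrist_force: [0.3, -0.6, 0.5]
opening: 0.002
finger_force: 0.3
```

```bash
python3 - <<'E'
from h import *
s=manip.get_state(); print(s['t'],s['wrist_force'],np.array(s['position'])@X,np.array(s['position'])@Y,s['position'])
E
```

```text
8.1 [ 0.33497846 -0.60861454  0.49805199] 0.5587117066227895 0.2538653734434722 [0.5757394  0.21243951 0.19282554]
```

```bash
python3 - <<'E'
from h import *
snap('side','s3'); im=cv2.imread('pics/s3.png')[70:220,220:400]; cv2.imwrite('pics/s3c.png',cv2.resize(im,None,fx=4,fy=4))
s=manip.get_state(); print(s['wrist_force'],s['finger_force'])
E
```

```text
[ 0.2738756  -0.37837032 -0.24810177] 0.27047493582358584
```

View pics/s3c.png

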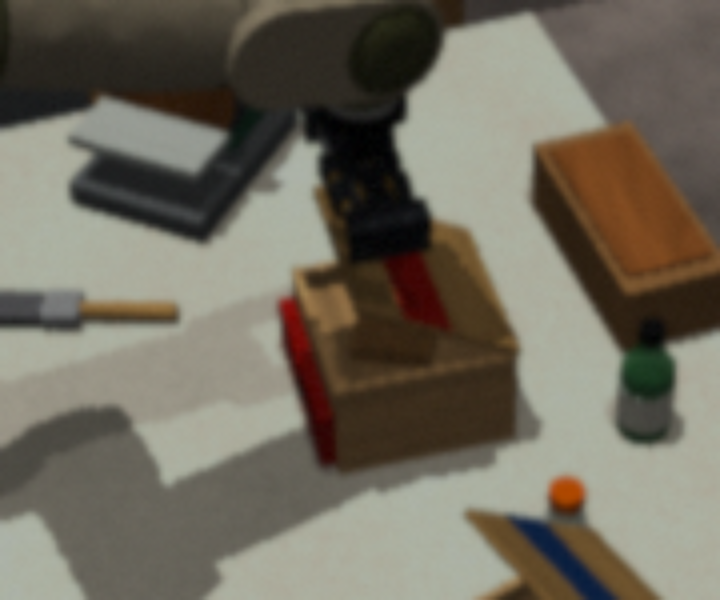

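The hand is over the lid's free edge and the lid seems lower. I'll confirm its angle from depth.

```bash
cat >> h.py <<'E'
def lid(f,n):
    z=np.load(f'pics/{f}.npz'); P=world(n,z['d']); im=z['im'].astype(int)
    m=(im[...,0]>60)&(im[...,0]>2.2*im[...,1])&(im[...,0]>2*im[...,2])&(z['d']>0)
    U,V=P@X,P@Y
    l=P[m&(U>.52)&(U<.68)&(V>.15)&(V<.35)&(P[...,2]>.1)&(P[...,2]<.25)]
    c=np.median(l,0); nn=np.linalg.svd(l-l.mean(0))[2][2]; nn*=np.sign(nn[2])
    print('lid pts',len(l),'u,z',c@X,c[2],'theta',np.arctan2(nn@X,nn[2]))
E
python3 - <<'E'
from h import *
lid('side0','side'); lid('s3','side')
E
```

```text
lid pts 257 u,z 0.5997390625618719 0.17855080268041515 theta 0.7005305150751371
lid pts 127 u,z 0.598440126041788 0.16430000978809978 theta 0.558347870690642
```

arm_command --commands '[{"tx": -0.005,"ty": 0,"tz": 0.0125,"rx": 0,"ry": 0,"rz": 0,"hand": 1},{"tx": -0.005,"ty": 0,"tz": 0.0125,"rx": 0,"ry": 0,"rz": 0,"hand": 1},{"tx": -0.005,"ty": 0,"tz": 0.0125,"rx": 0,"ry": 0,"rz": 0,"hand": 1},{"tx": -0.005,"ty": 0,"tz": 0.0125,"rx": 0,"ry": 0,"rz": 0,"hand": 1},{"tx": -0.004,"ty": 0,"tz": 0.0125,"rx": 0,"ry": 0,"rz": 0,"hand": 1},{"tx": -0.004,"ty": 0,"tz": 0.0125,"rx": 0,"ry": 0,"rz": 0,"hand": 1},{"tx": -0.004,"ty": 0,"tz": 0.0125,"rx": 0,"ry": 0,"rz": 0,"hand": 1}]'

```text
t: 8.85
position: [0.563, 0.2134, 0.1576]
ee_rot: [[0.997, -0.076, -0.0], [-0.076, -0.997, -0.001], [-0.0, 0.001, -1.0]]
wrist_force: [0.3, 0.3, 1.9]
opening: 0.003
finger_force: 0.3
```

arm_command --commands '[{"tx": -0.004,"ty": 0,"tz": 0.0125,"rx": 0,"ry": 0,"rz": 0,"hand": 1},{"tx": -0.003,"ty": 0,"tz": 0.0125,"rx": 0,"ry": 0,"rz": 0,"hand": 1},{"tx": -0.002,"ty": 0,"tz": 0.0125,"rx": 0,"ry": 0,"rz": 0,"hand": 1},{"tx": -0.002,"ty": 0,"tz": 0.0125,"rx": 0,"ry": 0,"rz": 0,"hand": 1},{"tx": 0,"ty": 0,"tz": 0.01,"rx": 0,"ry": 0,"rz": 0,"hand": 1},{"tx": 0,"ty": 0,"tz": 0.01,"rx": 0,"ry": 0,"rz": 0,"hand": 1}]'

```text
t: 9.45
position: [0.5588, 0.2137, 0.1297]
ee_rot: [[0.997, -0.076, 0.0], [-0.076, -0.997, -0.001], [0.0, 0.001, -1.0]]
wrist_force: [-0.6, -0.1, -0.3]
opening: 0.007
finger_force: 0.3
```

arm_command --commands '[{"tx": 0,"ty": 0,"tz": 0.0075,"rx": 0,"ry": 0,"rz": 0,"hand": 1},{"tx": 0,"ty": 0,"tz": 0.005,"rx": 0,"ry": 0,"rz": 0,"hand": 1}]'

```text
t: 9.65
position: [0.5587, 0.2137, 0.1247]
ee_rot: [[0.997, -0.076, -0.0], [-0.076, -0.997, -0.001], [-0.0, 0.001, -1.0]]
wrist_force: [-0.2, -0.8, 0.9]
opening: 0.007
finger_force: 0.3
```

arm_command --commands '[{"tx": 0,"ty": 0,"tz": 0.0075,"rx": 0,"ry": 0,"rz": 0,"hand": 1},{"tx": 0,"ty": 0,"tz": 0.0075,"rx": 0,"ry": 0,"rz": 0,"hand": 1},{"tx": 0,"ty": 0,"tz": 0.0035,"rx": 0,"ry": 0,"rz": 0,"hand": 1}]'

```text
t: 9.95
position: [0.5587, 0.2137, 0.1173]
ee_rot: [[0.997, -0.076, -0.0], [-0.076, -0.997, -0.001], [-0.0, 0.001, -1.0]]
wrist_force: [-0.1, 1.1, 0.9]
opening: 0.003
finger_force: 0.3
```

arm_command --commands '[{"tx": 0,"ty": 0,"tz": 0.0025,"rx": 0,"ry": 0,"rz": 0,"hand": 1},{"tx": 0,"ty": 0,"tz": 0.0025,"rx": 0,"ry": 0,"rz": 0,"hand": 1}]'

```text
t: 10.15
position: [0.5587, 0.2137, 0.1167]
ee_rot: [[0.997, -0.076, 0.0], [-0.076, -0.997, -0.001], [0.0, 0.001, -1.0]]
wrist_force: [-6.9, -1.4, 15.6]
opening: 0.005
finger_force: 7.6
```

A firm stop at 0.1167 m matches the shut height. I'll retreat.

arm_command --commands '[{"tx": 0,"ty": 0,"tz": -0.015,"rx": 0,"ry": 0,"rz": 0,"hand": 1},{"tx": 0,"ty": 0,"tz": -0.1,"rx": 0,"ry": 0,"rz": 0,"hand": 1},{"tx": 0,"ty": 0,"tz": -0.12,"rx": 0,"ry": 0,"rz": 0,"hand": 1},{"tx": 0,"ty": 0,"tz": -0.12,"rx": 0,"ry": 0,"rz": 0,"hand": 1},{"tx": -0.11,"ty": 0,"tz": -0.05,"rx": 0,"ry": 0,"rz": 0,"hand": 1},{"tx": -0.12,"ty": 0,"tz": 0,"rx": 0,"ry": 0,"rz": 0,"hand": 1},{"tx": -0.12,"ty": 0,"tz": 0,"rx": 0,"ry": 0,"rz": 0,"hand": 1},{"tx": 0,"ty": 0,"tz": 0,"rx": 0,"ry": 0,"rz": 0,"hand": 1}]'

```text
t: 10.95
position: [0.4147, 0.2249, 0.278]
ee_rot: [[0.997, -0.074, -0.001], [-0.074, -0.997, -0.001], [-0.001, 0.001, -1.0]]
wrist_force: [0.8, 0.3, -0.2]
opening: 0.008
finger_force: 0.0
```

```bash
python3 - <<'E'
from h import *
snap('scene','c4');snap('side','s4');lid('c4','scene');lid('s4','side')
z=np.load('pics/s4.npz');P=world('side',z['d']);im=z['im'].astype(int);U,V=P@X,P@Y
f=(im[...,0]>80)&(im[...,1]<60)&(U>.4)&(U<.52)&(V>.15)&(V<.36)&(P[...,2]<.09)&(z['d']>0)
print('front u',np.percentile(U[f],[2,50,98]))
cv2.imwrite('pics/fin.png',cv2.resize(np.hstack([cv2.imread('pics/c4.png')[100:350,230:450],cv2.imread('pics/s4.png')[90:340,240:460]]),None,fx=1.8,fy=1.8))
E
```

```text
lid pts 416 u,z 0.5746975303279611 0.11713816190912477 theta -0.0026182319894845116
lid pts 424 u,z 0.5731266054908657 0.11734515684253363 theta 0.010565241989806849
front u [0.48881412 0.49665137 0.50395693]
```

View pics/fin.png

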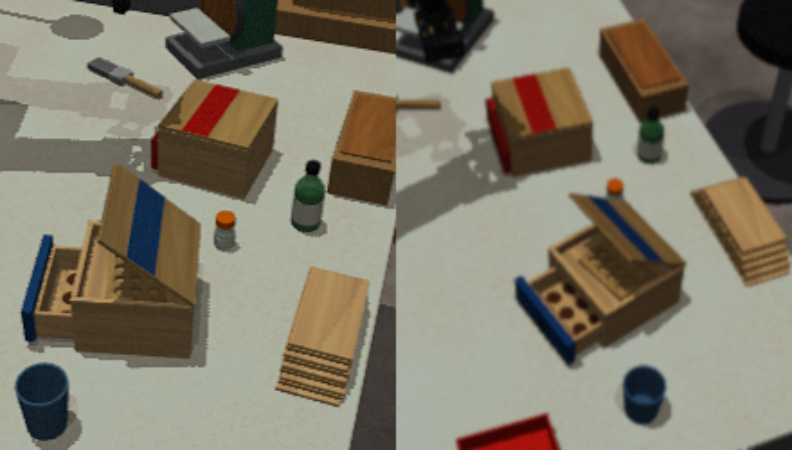

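The red lid is flat at (220,110) and its drawer is flush at (155,150). The blue chest is still open, the other objects in view haven't moved, and the hand is clear.

```bash
python3 -c "
from rig import manip
print(manip.hand_in())"
```

```text
the job is handed in; nothing more can be done
None
```

The red chest is closed: its drawer is fully in and its lid is flat. The blue chest is still open, nothing else in the last pictures had moved, and I handed the job in with the hand clear at about 11 s.

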